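# Trip the hidden latch of the bench tester's fuse drawer

### The arm

A 6-joint arm with a two-finger parallel gripper is mounted at the origin on the work surface. World frame = base frame: x ahead of the robot, y to its left, z up, the work surface at z = 0. Lengths are in mm, angles in rad, forces in N, time in s.
With the tool pointing down it reaches from about 350 to 875 mm from the base axis. Payload 4.2 kg.
Tool frame: the origin (TCP) lies between the finger pads; the fingertips stand 25 mm ahead of it and the grasp point (between the pads) lies 6 mm ahead of it; z points along the fingers, y is the line along which they close (so a half turn about z gives the same grasp; the last joint's range is limited). The gripper opens to 85 mm and grips with 20 to 120 N. Pads are 22 mm wide; open, the fingers measure 114 mm over their backs; the gripper's body (76 mm by 85 mm) begins 54 mm behind the grasp point. The pads swing forward as they close: fully open they stand 13 mm farther back than shut.
Start: joints at [1.37, 0.385, 0.008, 0, -1.194, -0.259], TCP at [277.322, 560.082, 256.312] pointing down, gripper open.
Joint ranges: [-3.14, 3.14], [-1.21, 2.06], [-1.07, 1.41], [-3.16, 2.05], [-2.99, -0.16], [-3.1, 3.1]. Speed limits (rad/s): [2.79, 2.79, 3.14, 3.14, 3.14, 3.14].

### API

Orientations are given as a unit quaternion [x, y, z, w].
In Python, from bench import read_state, get_image, job_done gives the robot as it stands.
- The arm moves only by the tool play_rows, never from a script. Its argument "series" is a list of rows, each a list of 6 numbers: the shift along the world's x, y, z in mm, then the turn, a rotation vector about the world's x, y, z in units of 6 degrees (1.0 is 6 degrees). A call has 1 to 20 rows; each row shifts and turns the commanded pose from where the row before left it; what a row does not reach is not made up. A row lasts 1/12 s, in which the tool goes at most 41.7 mm and 7.16 degrees, less where a joint would pass 70% of its speed; a pose out of reach is approached as far as the arm can. A call is refused whole if a number of a shift passes 41.7 or a number of a turn 1, either way. A call with a gripper value outside its range is refused whole. "gripper" is the opening, from 0 (shut) to 1 (fully open), set as the call begins (left out, the last holds). The fingers move at their own pace and stop on an object; the grip force is fixed at half the most. Time passes only in rows, so rows that do not move let the fingers close. It gives the time, the measured TCP pose, the force, the opening and the grip force at its end, in the units of the state.
- read_state(): the state, without advancing time (a new reading comes with each control period).
- get_image(name): name is "scene" or "top" or "wrist"; returns a dict with "image" (384x512x3 uint8, red, green, blue), "fx", "fy", "cx", "cy" (pixels), "eye" and "rotation" of the camera in the world. Camera axes: x right, y down, z forward; pixel columns grow to the right and rows downward; lengths in mm; the calibration is good to about 2 mm. A picture is of the moment at which its call begins. There is no depth.
- job_done(): hands the job in; it is judged then, once.
The state is a dict: "clock": time; "joints": joint angles; "joint_vel": joint speeds; "joint_efforts": joint torques, N m; "position": TCP position; "ee_rot": TCP orientation; "contact_force": force on the tool from outside, world axes, zero at the start; "wrist_torque": the same for the moment, N m; "gripper_width": finger opening in mm; "grasp_force": force on a finger pad.
Only numpy, scipy, OpenCV 4.12 (cv2) and the standard library are available. Lean on these libraries where they do the work, as an engineer would, in place of code of your own. Each camera call takes 0.05 s, during which the arm holds its last target. There are 200 camera calls.

### The job

The fuse drawer in the side of the bench tester is held shut by a spring latch hidden behind its sloped front. Take the orange-handled release rod from the wooden rack, push it through the red-ringed access hole along the hole's tilted axis until the latch lets go and the drawer springs out, then stand the rod back in its rack hole as it was. Do not shift or knock over the parts that stand about.

Things in the scene. Friction and masses are not known exactly. Their poses are not given: they have to be found in the camera images.
- tester: Blue and grey bench tester, fixed: 220 mm deep (x), 200 mm wide (y), 128 mm high; origin at the centre of its underside. Its sloped grey front panel faces -x and up, normal 32 deg from vertical; it rises from height 65 mm at x = -110 mm to 127 mm at x = -10 mm; behind it the top is flat. The fuse drawer comes out of the side facing the tester's +y.
- access_hole (a point): Centre of the mouth of the red-ringed round hole in the middle of the sloped panel (tester frame x -60, y 0, z 96 mm). z axis: the hole's axis, pointing out of the panel, 32 deg from vertical, leaning to the tester's -x; x up the slope; y along the tester's y. Hole 14 mm wide, bore 30 mm long: the rod must go in along the axis, within about 10 deg.
- latch (a joint): Travel of the hidden latch plate along the hole's axis, m: 0 at rest to 0.014 (hard stop). The plate, 26 mm square, lies across the axis 34 mm below the mouth; spring 4 N rising to 7.5 N. It lets the drawer go at about 0.007 (rod tip 40 to 42 mm below the mouth; hard stop at 48 mm). It springs back when the rod is withdrawn; the drawer stays out.
- fuse_drawer (a joint): Travel of the fuse drawer out of the tester's side, m: about 0.0005 while latched; once released its own spring pushes it slowly out (about 1 s) to 0.070 fully out, where it stays. It need not be touched.
- drawer_front (a point): Centre of the aluminium front plate of the fuse drawer (96 by 48 mm), on the tester's +y side, 71 mm above the bench; moves out along the tester's +y.
- release_rod: Loose rod, about 90 g, upright in the rack, tip down. Origin at the tip's centre, z along the rod to the handle. Steel shaft 7 mm across from 0 to 85 mm; dark guard disc 26 mm across from 85 to 90 mm, which rests on the rack's top; orange round handle 18 mm across from 90 to 155 mm, to be gripped from above along the rod's axis. In the rack the tip is 5 mm above the bench.
- rack: Wooden tool rack, fixed to the bench, 60 mm (its x) by 130 mm (its y), 90 mm high, origin at the centre of its underside. It may stand on either side of the tester. Besides the rod's hole it carries, fixed, a blue peg 14 mm across (at y +35 mm) and a dark 8 mm pin (at y +55 mm), standing 22 and 15 mm above its top.
- rack_hole (a point): Centre of the mouth of the rod's hole in the rack's top, 90 mm above the bench, at rack y -40 mm. Upright through hole 15 mm wide with a 2 mm chamfer.
- solenoid: loose steel starter solenoid standing upright, 54 mm across, 109 mm tall, two copper studs on top; origin at the centre of its underside. A bystander.
- pulley: loose dark steel belt pulley lying flat, 64 mm across, 32 mm tall; origin at the centre of its underside. A bystander.
- spray_can: loose red can standing upright, 60 mm across, 170 mm tall; origin at the centre of its underside. A bystander.
- screwdriver: loose screwdriver lying on the bench, about 200 mm long; origin under it, x axis along it. A bystander.
- parts_tray: Blue parts tray with bearings, fixed to the bench, 110 by 140 mm, 45 mm high, origin at the centre of its underside; on the side of the tester opposite to the rack.
Not all that is in view belongs to the job. There is more than one size of the release_rod; the one meant has the size given above. Several things look just like the rack: the one meant starts farthest from the robot's base.

How it is judged (in metres and radians):
On the way, in this order (a step that is already met when the one before it is completed fails the run):
1. the release rod's tip is inside the access hole, at least 20 mm below the mouth (z of release_rod in the frame of access_hole below -0.02 m and distance between release_rod and access_hole below 0.06 m).
2. the fuse drawer has sprung out by more than 55 mm (value of joint fuse_drawer above 0.055 m), for 0.1 s.
At the end, for the whole second after the job is handed in: The fuse drawer stands out by more than 55 mm; the release rod is back in its rack hole: upright within 7 deg, its tip within 12 mm of the hole's axis and lower than 12 mm above the bench, released and at rest (value of joint fuse_drawer above 0.055 m and horizontal distance between release_rod and rack_hole below 0.012 m and z of release_rod in the frame of rack below 0.012 m and angle between release_rod's own z axis and vertical below 0.12 rad and linear speed of release_rod below 0.02 m/s); the robot touches nothing.
It fails at once if the solenoid is shifted by more than 40 mm or knocked over (distance of solenoid from where it was at the start of the episode above 0.04 m or angle between solenoid's own z axis and vertical above 0.5 rad).
It fails at once if the pulley is shifted by more than 40 mm (distance of pulley from where it was at the start of the episode above 0.04 m).
It fails at once if the spray can is shifted by more than 40 mm or knocked over (distance of spray_can from where it was at the start of the episode above 0.04 m or angle between spray_can's own z axis and vertical above 0.5 rad).
It fails at once if the screwdriver is shifted by more than 40 mm (distance of screwdriver from where it was at the start of the episode above 0.04 m).
It also fails if it takes over 51 s, if anything falls off the work surface, if the arm or the gripper's body presses on something with over 40 N, if the wrist force passes 120 N, or if a joint passes its speed limit or range.

## Working session

There is one attempt and no reset: what is moved stays moved. The work goes in short steps, Python scripts to look and compute and a tool call to move; the robot and the scene stay as the last step left them, time stands still between calls to the robot, and variables do not carry over. Pictures are saved under pics/ and viewed, at most 10 in all, crops included, and the job is handed in when it is done.

Besides the shell and the picture viewer there is one more tool, called in YAML: its name, and indented under it one key for each argument. play_rows: Moves the arm, as the interface text tells. Its arguments: {"type":"object","properties":{"series":{"type":"array","items":{"type":"array","items":{"type":"number"}}},"gripper":{"type":"number"}},"required":["series"]}

```bash
mkdir -p pics; ls
cat > h.py <<'E'
import numpy as np,cv2,json,pickle
from bench import read_state,get_image,job_done
def snap(n,f):
    d=get_image(n); cv2.imwrite(f'pics/{f}.png',d['image'][:,:,::-1]); pickle.dump(d,open(f'pics/{f}.pkl','wb')); return d
def load(f): return pickle.load(open(f'pics/{f}.pkl','rb'))
def ray(d,u,v):
    r=np.array(d['rotation'])@np.array([(u-d['cx'])/d['fx'],(v-d['cy'])/d['fy'],1]); return np.array(d['eye']),r/np.linalg.norm(r)
def atz(d,u,v,z):
    e,r=ray(d,u,v); return e+r*(z-e[2])/r[2]
def proj(d,p):
    c=np.array(d['rotation']).T@(np.array(p,float)-np.array(d['eye'])); return np.array([d['fx']*c[0]/c[2]+d['cx'],d['fy']*c[1]/c[2]+d['cy']])
def tri(*obs):
    A=np.zeros((3,3));b=np.zeros(3)
    for d,u,v in obs:
        e,r=ray(d,u,v);P=np.eye(3)-np.outer(r,r);A+=P;b+=P@e
    return np.linalg.solve(A,b)
E
python3 - <<'E'
from h import *
a=snap('scene','s0');b=snap('top','t0')
for d in(a,b):print(d['eye'],d['fx'],np.round(d['rotation'],3).tolist())
im=np.vstack([a['image'],b['image']]) 
cv2.imwrite('pics/both.png',cv2.resize(np.hstack([a['image'],b['image']]),(800,300))[:,:,::-1])
print(read_state())
E
```

```text
pics
[1020.70140635  623.37216949  682.24975173] 383.2276988872489 [0.286, 0.846, -0.425, -0.146]
[ 389.58947897    7.55911352 1559.36638514] 454.0144423808238 [0.717, -0.696, 0.03, -0.032]
{'clock': 0.1, 'joints': array([ 1.36959711e+00,  3.85510637e-01,  6.82194829e-03, -4.22920789e-04,
       -1.19397536e+00, -2.58610407e-01]), 'joint_vel': array([-9.83412732e-05, -4.52879549e-04,  3.69429509e-03,  8.84112912e-04,
       -1.43409909e-04,  1.38912866e-03]), 'joint_efforts': array([-1.13409518e-03, -3.93321705e+01,  1.88927060e+01,  4.19790924e+00,
       -2.62400805e-03,  2.43364454e-06]), 'position': array([277.13785854, 559.70809882, 255.33727052]), 'ee_rot': array([ 9.73669872e-01, -2.27960677e-01, -1.69667060e-04,  9.39117707e-04]), 'contact_force': array([ 0.44427155, -0.20664758,  0.14328881]), 'wrist_torque': array([ 0.00472848, -0.03245082, -0.03817284]), 'grasp_force': 0.0, 'gripper_width': 85.10029825760434}
```

View pics/s0.png

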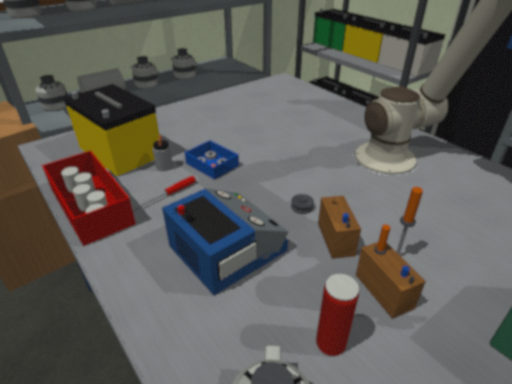

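View pics/t0.png

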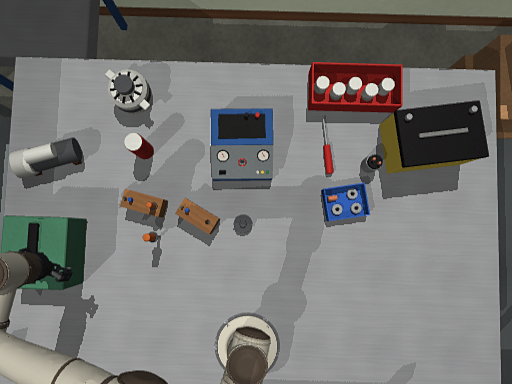

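Top view: the two rack-like blocks are at (143,203) and (198,216). The left one is farther from the base at (247,345). Orange handles are at (151,205) in the left rack and (149,237) free-standing, and I'm checking both in a close crop.

Run:
```python
from h import *
a=load('s0')['image'];b=load('t0')['image']
A=cv2.resize(a[170:330,290:450],(600,600),interpolation=3)
cv2.imwrite('pics/c1.png',A[:,:,::-1])
B=cv2.resize(b[100:250,110:280],(765,600)[:2] and (765,675)[:2],interpolation=3)
B=cv2.resize(b[100:250,110:280],(680,600),interpolation=3)
cv2.imwrite('pics/c2.png',B[:,:,::-1])
```

```text
(no output)
```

View pics/c1.png

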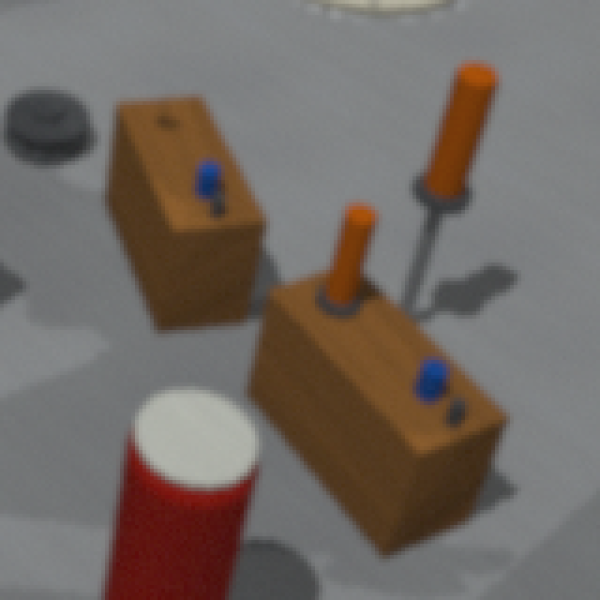

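View pics/c2.png

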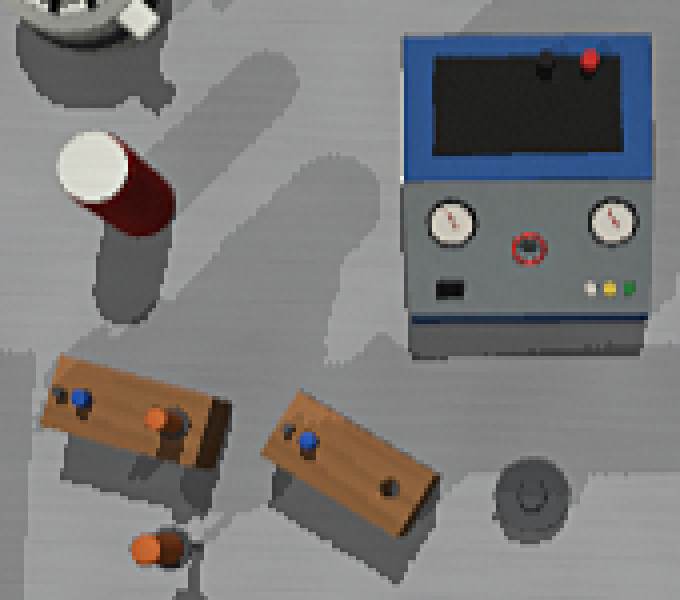

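The c1 and c2 crops show the wanted rod in the left (far) rack, with its handle top at c1 (360,212) and c2 (157,418). A longer rod stands free at c1 (475,75), so that is the decoy. The near rack's hole is empty, and the red-ringed hole is at c2 (529,248).

Run:
```python
from h import *
np.set_printoptions(precision=1,suppress=True)
s=load('s0');t=load('t0')
c1=lambda u,v:(s,u/3.75+290,v/3.75+170)
c2=lambda u,v:(t,u/4+110,v/4+100)
print('handle top',tri(c1(360,212),c2(157,418)))
print('blue peg top',tri(c1(434,366),c2(81,397)))
print('decoy top',tri(c1(477,73),c2(146,549)))
print('hole',atz(*c2(529,248),96))
P=[atz(*c2(*q),127) for q in[(403,35),(652,35)]]+[atz(*c2(*q),65) for q in[(409,315),(648,315)]]
for p in P:print(p)
print('rack')
for q in[(62,353),(232,402),(207,468),(40,427)]:print(atz(*c2(*q),90))
print('peg,pin',atz(*c2(81,397),112),atz(*c2(59,394),105),'guard',atz(*c2(172,422),95))
print('can',atz(*c2(93,166),170),'rack2')
for q in[(302,390),(438,473),(405,537),(262,455)]:print(atz(*c2(*q),90))
```

```text
Traceback (most recent call last):
  File "h.py", line 15, in tri
    e,r=ray(d,u,v);P=np.eye(3)-np.outer(r,r);A+=P;b+=P@e
        ~~~^^^^^^^
  File "h.py", line 7, in ray
    r=np.array(d['rotation'])@np.array([(u-d['cx'])/d['fx'],(v-d['cy'])/d['fy'],1]); return np.array(d['eye']),r/np.linalg.norm(r)
      ~~~~~~~~~~~~~~~~~~~~~~~^~~~~~~~~~~~~~~~~~~~~~~~~~~~~~~~~~~~~~~~~~~~~~~~~~~~~~
ValueError: matmul: Input operand 1 has a mismatch in its core dimension 0, with gufunc signature (n?,k),(k,m?)->(n?,m?) (size 3 is different from 4)
```

```bash
sed -i "s/np.array(d\['rotation'\])/R.from_quat(d['rotation']).as_matrix()/; 1a from scipy.spatial.transform import Rotation as R" h.py
cat > m.py <<'E'
from h import *
np.set_printoptions(precision=1,suppress=True)
s=load('s0');t=load('t0')
c1=lambda u,v:(s,u/3.75+290,v/3.75+170)
c2=lambda u,v:(t,u/4+110,v/4+100)
print('handle top',tri(c1(360,212),c2(157,418)))
print('blue peg top',tri(c1(434,366),c2(81,397)))
print('decoy top',tri(c1(477,73),c2(146,549)))
print('hole',atz(*c2(529,248),96))
P=[atz(*c2(*q),127) for q in[(403,35),(652,35)]]+[atz(*c2(*q),65) for q in[(409,315),(648,315)]]
for p in P:print(p)
print('rack')
for q in[(62,353),(232,402),(207,468),(40,427)]:print(atz(*c2(*q),90))
print('peg,pin',atz(*c2(81,397),112),atz(*c2(59,394),105),'guard',atz(*c2(172,422),95))
print('can',atz(*c2(93,166),170),'rack2')
for q in[(302,390),(438,473),(405,537),(262,455)]:print(atz(*c2(*q),90))
E
python3 m.py
```

```text
handle top [456.4 315.9 158.5]
blue peg top [473.7 388.2 110.8]
decoy top [357.  309.  204.3]
hole [607.6  32.1  96. ]
[772.8 138.1 127. ]
[778.6 -62.1 127. ]
[553.4 130.3  65. ]
[559.1 -67.5  65. ]
rack
[511.4 409.   90. ]
[475.6 269.1  90. ]
[421.6 286.9  90. ]
[450.8 423.6  90. ]
peg,pin [474.8 385.9 112. ] [477.1 405.5 105. ] guard [457.7 315.9  95. ]
can [650.9 370.7 170. ] rack2
[487.  212.8  90. ]
[423.  100.2  90. ]
[370.8 125.   90. ]
[433.4 242.9  90. ]
```

play_rows:
  series:
    - [15, -20.3, 2, 0, 0, 0.39]
    - [15, -20.3, 2, 0, 0, 0.39]
    - [15, -20.3, 2, 0, 0, 0.39]
    - [15, -20.3, 2, 0, 0, 0.39]
    - [15, -20.3, 2, 0, 0, 0.39]
    - [15, -20.3, 2, 0, 0, 0.39]
    - [15, -20.3, 0, 0, 0, 0.39]
    - [15, -20.3, 0, 0, 0, 0.39]
    - [15, -20.3, 0, 0, 0, 0.39]
    - [15, -20.3, 0, 0, 0, 0.39]
    - [15, -20.3, 0, 0, 0, 0.39]
    - [15, -20.3, 0, 0, 0, 0.39]
    - [0, 0, 0, 0, 0, 0]
    - [0, 0, 0, 0, 0, 0]
    - [0, 0, 0, 0, 0, 0]
  gripper: 1

```text
clock: 1.35
position: [457.1, 316.6, 268.0]
ee_rot: [1.0, 0.015, -0.0, 0.0]
contact_force: [0.3, 0.8, 0.7]
gripper_width: 85.5
grasp_force: 0.0
```

Run:
```python
from h import *
np.set_printoptions(precision=2,suppress=True)
d=snap('wrist','w1');st=read_state();print(st['position'],R.from_quat(st['ee_rot']).as_matrix(),st['clock'])
print(d['eye'],proj(d,[456.4,315.9,160]),proj(d,[457.5,315.9,95]),proj(d,[474.5,387,112]))
```

```text
[456.97 316.94 268.09] [[ 1.    0.03 -0.  ]
 [ 0.03 -1.   -0.  ]
 [-0.    0.   -1.  ]] 1.4
[524.06 317.62 385.18] [249.44 200.97] [249.55 180.22] [169.7  163.46]
```

View pics/w1.png

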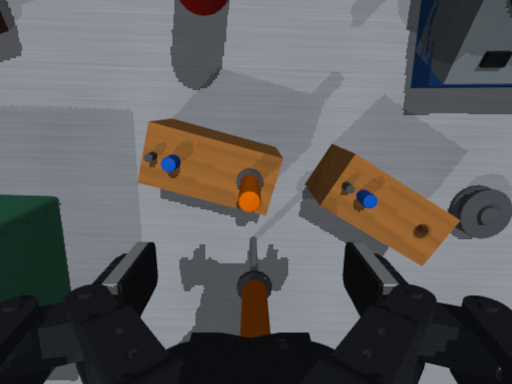

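The wrist view shows the handle top at (249,200) and the peg at (170,163), within a pixel of the prediction, so I'm descending.

play_rows:
  series:
    - [-0.5, -1, -13, 0, 0, 0]
    - [0, 0, -13, 0, 0, 0]
    - [0, 0, -13, 0, 0, 0]
    - [0, 0, -13, 0, 0, 0]
    - [0, 0, -13, 0, 0, 0]
    - [0, 0, -13, 0, 0, 0]
    - [0, 0, -13, 0, 0, 0]
    - [0, 0, -13, 0, 0, 0]
    - [0, 0, -12, 0, 0, 0]
    - [0, 0, -12, 0, 0, 0]
    - [0, 0, 0, 0, 0, 0]
    - [0, 0, 0, 0, 0, 0]

```text
clock: 2.4
position: [456.2, 316.1, 139.9]
ee_rot: [1.0, 0.016, -0.0, 0.001]
contact_force: [-0.2, -0.8, 0.7]
gripper_width: 85.3
grasp_force: 0.0
```

play_rows:
  series:
    - [0, 0, 0, 0, 0, 0]
    - [0, 0, 0, 0, 0, 0]
    - [0, 0, 0, 0, 0, 0]
    - [0, 0, 0, 0, 0, 0]
    - [0, 0, 0, 0, 0, 0]
    - [0, 0, 0, 0, 0, 0]
    - [0, 0, 0, 0, 0, 0]
    - [0, 0, 0, 0, 0, 0]
    - [0, 0, 0, 0, 0, 0]
    - [0, 0, 0, 0, 0, 0]
    - [0, 0, 0, 0, 0, 0]
    - [0, 0, 0, 0, 0, 0]
  gripper: 0

```text
clock: 3.4
position: [457.0, 315.6, 140.6]
ee_rot: [1.0, 0.015, 0.0, -0.0]
contact_force: [-1.0, -0.4, 2.8]
gripper_width: 16.8
grasp_force: 58.4
```

play_rows:
  series:
    - [0, 0, 5, 0, 0, 0]
    - [0, 0, 10, 0, 0, 0]
    - [0, 0, 15, 0, 0, 0]
    - [0, 0, 15, 0, 0, 0]
    - [0, 0, 15, 0, 0, 0]
    - [0, 0, 15, 0, 0, 0]
    - [0, 0, 15, 0, 0, 0]
    - [0, 0, 15, 0, 0, 0]
    - [0, 0, 15, 0, 0, 0]
    - [0, 0, 10, 0, 0, 0]
    - [0, 0, 0, 0, 0, 0]

```text
clock: 4.32
position: [457.6, 316.1, 273.0]
ee_rot: [1.0, 0.015, 0.002, -0.002]
contact_force: [0.5, 0.0, -1.6]
gripper_width: 16.6
grasp_force: 58.4
```

play_rows:
  series:
    - [4.2, -17, 0, 0.01, -0.3, 0]
    - [4.2, -18, 0, 0.01, -0.33, 0]
    - [4.2, -18, 0, 0.01, -0.35, 0]
    - [4.2, -18, 0, 0.01, -0.35, 0]
    - [4.2, -18, 0, 0.01, -0.35, 0]
    - [4.2, -18, 0, 0.01, -0.35, 0]
    - [4.2, -18, 0, 0.01, -0.35, 0]
    - [4.2, -18, 0, 0.01, -0.35, 0]
    - [4.2, -18, 0, 0.01, -0.35, 0]
    - [4.2, -18, 0, 0.01, -0.35, 0]
    - [4.2, -18, 0, 0.01, -0.35, 0]
    - [4.2, -18, 0, 0.01, -0.35, 0]
    - [4.2, -18, 0, 0.01, -0.35, 0]
    - [4.2, -18, 0, 0.01, -0.35, 0]
    - [4.2, -18, 0, 0.01, -0.35, 0]
    - [0, -16, 0, 0, -0.15, 0]
    - [0, 0, -12, 0, 0, 0]
    - [0, 0, -12, 0, 0, 0]
    - [0, 0, -10, 0, 0, 0]
    - [0, 0, 0, 0, 0, 0]

```text
clock: 5.98
position: [517.4, 28.9, 232.4]
ee_rot: [0.962, 0.015, 0.272, -0.002]
contact_force: [0.3, -1.6, -0.9]
gripper_width: 16.6
grasp_force: 58.7
```

Run:
```python
from h import *
np.set_printoptions(precision=3,suppress=True)
s=snap('scene','s2');t=snap('top','t2');w=snap('wrist','w2');st=read_state();M=R.from_quat(st['ee_rot']).as_matrix();tip=st['position']+135*M[:,2]
print(st['position'],M[:,1],M[:,2],'tip',tip,st['gripper_width'])
for n,d in(('s',s),('t',t),('w',w)):print(n,proj(d,tip),'hole',proj(d,[606.8,32.4,96]))
# crops 8x,8x,4x around hole
def c(d,p,h,k): u,v=np.int32(p); print('crop0',u-h,v-h,k); return cv2.resize(d['image'][max(v-h,0):v+h,max(u-h,0):u+h],None,fx=k,fy=k,interpolation=3)
A=c(s,proj(s,[606.8,32.4,96]),25,8);B=c(t,proj(t,[606.8,32.4,96]),25,8)
cv2.imwrite('pics/c3.png',np.hstack([A,B])[:,:,::-1])
```

```text
[519.882  30.039 236.379] [ 0.029 -1.     0.001] [ 0.529  0.014 -0.848] tip [591.352  31.991 121.866] 16.634988975364692
s [249.792 197.679] hole [244.867 208.584]
t [242.039 165.835] hole [242.158 162.234]
w [247.737 189.188] hole [247.927 181.581]
crop0 219 183 8
crop0 217 137 8
```

View pics/c3.png

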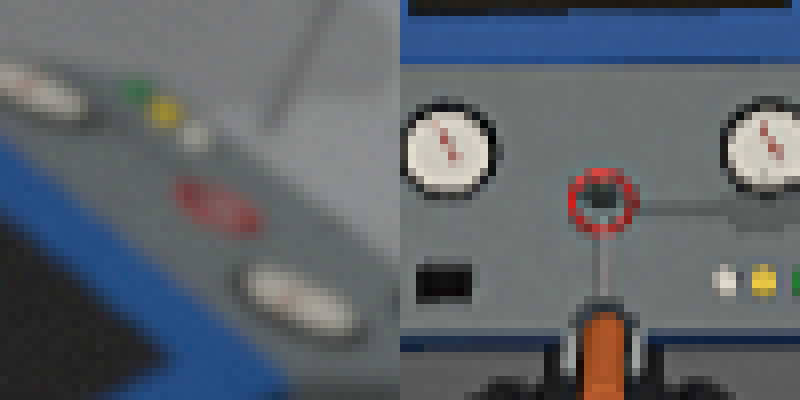

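View pics/w2.png

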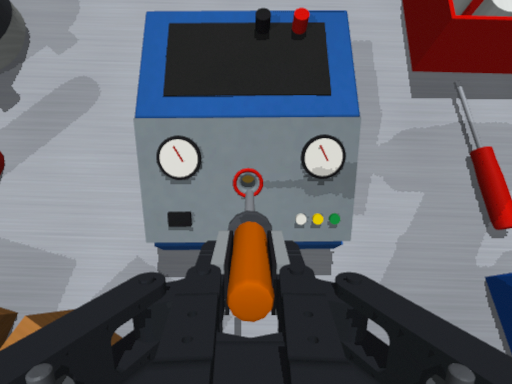

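Ring centre: c3 left (219,207), c3 right (603,202) and wrist (248,183). The shaft tip is just below it in each view. The scene picture was taken before the arm settled, so I'm triangulating the hole from all three.

Run:
```python
from h import *
np.set_printoptions(precision=2,suppress=True)
s,t,w=load('s2'),load('t2'),load('w2')
def ring(d,c,h=14):
    u,v=map(int,c);im=d['image'][v-h:v+h,u-h:u+h].astype(int)
    m=(im[...,0]-np.maximum(im[...,1],im[...,2]))>35
    ys,xs=np.nonzero(m);(cx,cy),ax,_=cv2.fitEllipse(np.c_[xs,ys].astype(np.float32)[:,None]) ;return (xs.min()+xs.max())/2+u-h,(ys.min()+ys.max())/2+v-h,m.sum()
o=[ring(s,(246,209),10),ring(t,(242,162),8),ring(w,(248,183),22)]
print(o)
print(tri((s,*o[0][:2]),(t,*o[1][:2]),(w,*o[2][:2])),tri((s,*o[0][:2]),(t,*o[1][:2])))
print(atz(t,*o[1][:2],96),atz(w,*o[2][:2],96),atz(s,*o[0][:2],96))
# fresh scene pic: shaft profile
a=snap('scene','s3');st=read_state();M=R.from_quat(st['ee_rot']).as_matrix();tip=st['position']+135*M[:,2]
print(st['position'],proj(a,tip),proj(a,tip-40*M[:,2]),proj(w,tip),proj(w,tip-40*M[:,2]))
u,v=217,170
cr=lambda d,u,v,h,k:cv2.resize(d['image'][v-h:v+h,u-h:u+h],None,fx=k,fy=k,interpolation=3)
cv2.imwrite('pics/c4.png',np.hstack([cr(a,250,198,20,10),cr(w,248,195,20,10)])[:,:,::-1])
```

```text
[(np.float64(245.5), np.float64(208.5), np.int64(29)), (np.float64(242.0), np.float64(162.0), np.int64(32)), (np.float64(247.5), np.float64(182.0), np.int64(302))]
[606.48  33.11  96.61] [606.72  33.47  97.04]
[607.55  32.94  96.  ] [606.38  32.78  96.  ] [605.39  33.07  96.  ]
[520.26  30.56 236.97] [249.77 197.66] [256.67 182.92] [246.99 188.33] [246.6  202.54]
```

View pics/c4.png

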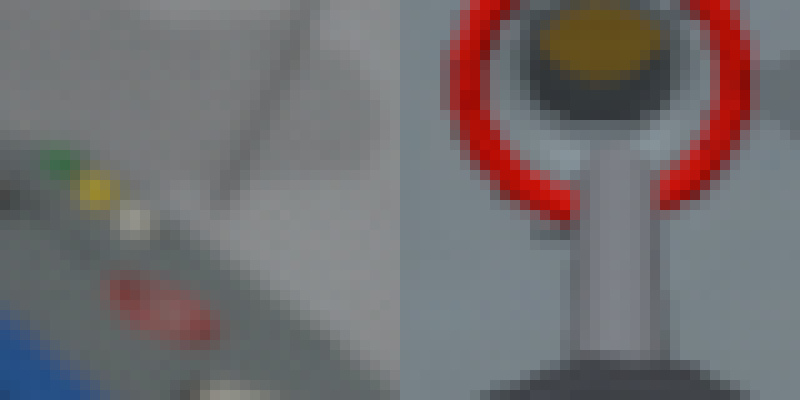

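c4: tip at scene (251.5,198) and wrist (249.2,188), with the shaft about 1.7 px right of the ring centre in the wrist view.

Run:
```python
from h import *
np.set_printoptions(precision=2,suppress=True)
a,w,t=load('s3'),load('w2'),load('t2')
tip=tri((a,251.5,198),(w,249.2,188)); 
hole=tri((a,245.7,208.5),(w,247.5,182.3),(t,242.1,162))
n=R.from_euler('z',1.66,degrees=True).apply([-np.sin(np.radians(32)),0,np.cos(np.radians(32))])
ux=R.from_euler('z',1.66,degrees=True).apply([np.cos(np.radians(32)),0,np.sin(np.radians(32))]);uy=np.cross(n,ux)
d=tip-hole;print(tip,hole,'along',d@n,'slope',d@ux,'y',d@uy,n,ux,uy)
st=read_state();print(st['position'],R.from_quat(st['ee_rot']).as_matrix()[:,2])
```

```text
[590.3   32.8  121.82] [606.24  33.05  96.5 ] along 29.92568448470179 slope -0.10135075240682774 y 0.21541812740323352 [-0.53 -0.02  0.85] [0.85 0.02 0.53] [-0.03  1.    0.  ]
[520.26  30.56 236.97] [ 0.53  0.02 -0.85]
```

play_rows:
  series:
    - [2.1, 0.25, -3, 0, 0, 0]
    - [2.1, 0.25, -3, 0, 0, 0]
    - [2.1, 0.25, -3, 0, 0, 0]
    - [2.1, 0.25, -3, 0, 0, 0]
    - [2.1, 0.25, -3, 0, 0, 0]
    - [2.1, 0.25, -3, 0, 0, 0]
    - [0, 0, 0, 0, 0, 0]
    - [0, 0, 0, 0, 0, 0]
    - [0, 0, 0, 0, 0, 0]
    - [0, 0, 0, 0, 0, 0]
    - [0, 0, 0, 0, 0, 0]
    - [0, 0, 0, 0, 0, 0]

```text
clock: 7.18
position: [532.6, 32.2, 226.3]
ee_rot: [0.963, 0.015, 0.27, -0.003]
contact_force: [-0.2, 0.3, -1.2]
gripper_width: 16.6
grasp_force: 58.7
```

Run:
```python
from h import *
np.set_printoptions(precision=2,suppress=True)
w,t,s=[snap(x,x[0]+'4') for x in('wrist','top','scene')];st=read_state();M=R.from_quat(st['ee_rot']).as_matrix();tip=st['position']+135*M[:,2];H=[606.3,33,96.5]
print(st['position'],M[:,2],st['contact_force'],tip)
cs=[]
for d,h,k in((w,20,10),(t,12,16),(s,12,16)):
    u,v=np.int32(np.round(proj(d,H)));c0=np.array([u-h,v-h]);print(c0,k,'tip',(proj(d,tip)-c0+.5)*k,'hole',(proj(d,H)-c0+.5)*k)
    cs.append(cv2.resize(d['image'][v-h:v+h,u-h:u+h],(266,266),interpolation=0))
cv2.imwrite('pics/c5.png',np.hstack(cs)[:,:,::-1])
```

```text
[532.66  32.22 226.27] [ 0.52  0.01 -0.85] [ 0.71 -0.07 -0.54] [602.85  34.09 110.96]
[230 172] 10 tip [192.45 191.46] hole [206.25 200.93]
[230 150] 16 tip [192.61 212.  ] hole [199.47 205.73]
[233 196] 16 tip [224.07 127.51] hole [202.81 207.51]
```

View pics/c5.png

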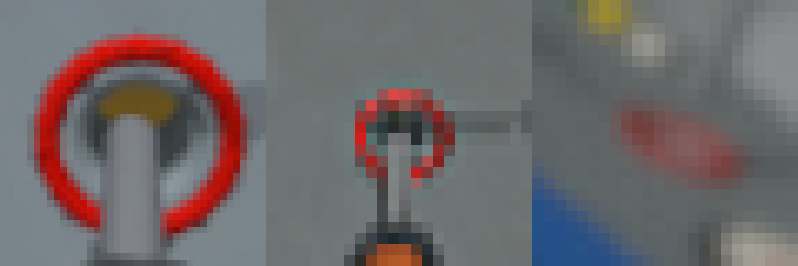

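c5 wrist view: ring centre at (140,134) and shaft at x≈131, so the rod is about 1.2 mm too far to +y. The measured z doesn't match the command, so I'm checking the state.

play_rows:
  series:
    - [0, 0, 0, 0, 0, 0]
    - [0, 0, 0, 0, 0, 0]
    - [0, 0, 0, 0, 0, 0]

```text
clock: 7.58
position: [532.7, 32.3, 226.2]
ee_rot: [0.963, 0.015, 0.27, -0.003]
contact_force: [0.0, 0.5, -1.3]
gripper_width: 16.5
grasp_force: 58.7
```

Run:
```python
from h import *
np.set_printoptions(precision=3,suppress=True)
st=read_state()
for k in st:print(k,st[k])
M=R.from_quat(st['ee_rot']);print(M.as_matrix())
```

```text
clock 7.5833
joints [ 0.29   0.05  -0.904  1.012 -0.161  0.341]
joint_vel [-0.001  0.    -0.001 -0.001 -0.001  0.001]
joint_efforts [ -0.002 -19.196  16.449   1.623   0.405  -0.   ]
position [532.704  32.262 226.24 ]
ee_rot [ 0.963  0.015  0.27  -0.003]
contact_force [ 0.014  0.487 -1.282]
wrist_torque [-0.054  1.178 -0.085]
grasp_force 58.6658638715744
gripper_width 16.5412920201493
[[ 0.854  0.03   0.52 ]
 [ 0.026 -1.     0.014]
 [ 0.52   0.002 -0.854]]
```

j5 is at its limit (-0.16): the forearm is almost aligned with the tool. I'll back off and tilt the tool about 3° sideways, well inside the 10° tolerance, recording joints to fit a kinematic model.

play_rows:
  series:
    - [-2, 1, 3, 0, 0, 0]
    - [-2, 1, 3, 0, 0, 0]
    - [-2, 1, 3, 0, 0, 0]
    - [-2, 1, 3, -0.12, 0, -0.075]
    - [-2, 1, 3, -0.12, 0, -0.075]
    - [0, 0, 0, -0.12, 0, -0.075]
    - [0, 0, 0, 0, 0, 0]
    - [0, 0, 0, 0, 0, 0]
    - [0, 0, 0, 0, 0, 0]
    - [0, 0, 0, 0, 0, 0]
    - [0, 0, 0, 0, 0, 0]

```text
clock: 8.5
position: [522.7, 37.2, 241.1]
ee_rot: [0.963, 0.008, 0.27, 0.018]
contact_force: [0.3, -0.3, -1.6]
gripper_width: 16.5
grasp_force: 58.7
```

```bash
cat > fit.py <<'E'
from h import *
from scipy.optimize import least_squares
np.set_printoptions(precision=3,suppress=True)
def fk(q,p):
    h,a2,a3,d4,L,d,r0=p
    f=lambda a:R.from_euler('y',a).as_matrix()
    Z=R.from_euler('z',q[0]).as_matrix()
    F=f(q[1]-q[2])               # forearm frame: x along forearm
    e=np.array([r0,-d,h])+f(q[1])@[0,0,a2]+F@[d4,0,a3]
    W=F@R.from_euler('x',s4*q[3]).as_matrix()@f(-q[4])
    return Z@(e+W@[L,0,0]), Z@W@R.from_euler('x',s6*q[5]).as_matrix()
s4,s6=1,1
E
python3 - <<'E'
from h import *
import os,fit
st=read_state();print(st['position'],st['ee_rot'],st['joints'],st['contact_force'],st['clock'])
D=[(np.array([1.37,.385,.008,0,-1.194,-.259]),np.array([277.322,560.082,256.312]),[.974,-.228,0,0]),
(np.array([.29,.05,-.904,1.012,-.161,.341]),np.array([532.704,32.262,226.24]),[.963,.015,.27,-.003]),
(st['joints'],st['position'],st['ee_rot'])]
pickle.dump(D,open('D.pkl','wb'))
from scipy.optimize import least_squares
for s4 in(1,-1):
    fit.s4=s4
    g=lambda p:np.concatenate([fit.fk(q,p)[0]-x for q,x,_ in D]+[0.02*(np.array(p)-[350,400,0,400,250,160,0])])
    o=least_squares(g,[350,400,0,400,250,160,0]);print(s4,o.x,o.fun[:9])
    for q,x,r in D:print(fit.fk(q,o.x)[1][:,0],R.from_quat(r).as_matrix()[:,2])
E
```

```text
[522.683  37.181 241.128] [0.963 0.008 0.27  0.018] [ 0.366  0.017 -0.887  0.943 -0.268  0.352] [ 0.324 -0.274 -1.578] 8.5
1 [-37.537 380.794  65.016  96.928  83.041 154.321 347.118] [ -5.601   1.168   0.797   3.519 -21.512   4.135  -3.251  15.779  -4.777]
[-0. -0. -1.] [ 0. -0. -1.]
[ 0.442  0.274 -0.854] [ 0.52   0.014 -0.854]
[ 0.366  0.37  -0.854] [ 0.519 -0.031 -0.854]
-1 [-154.954  319.923   95.149   23.929  -36.041  148.83   426.773] [-10.973   2.301   0.936   3.043 -22.591   4.637  -0.958  11.737  -5.371]
[-0. -0. -1.] [ 0. -0. -1.]
[ 0.52   0.013 -0.854] [ 0.52   0.014 -0.854]
[ 0.519 -0.031 -0.854] [ 0.519 -0.031 -0.854]
```

```bash
cat > fit.py <<'E'
from h import *
from scipy.optimize import least_squares
np.set_printoptions(precision=3,suppress=True)
f=lambda a:R.from_euler('y',a).as_matrix()
def fk(q,p):
    h,a2,d4,L,d,w=p
    Z=R.from_euler('z',q[0]).as_matrix();F=f(q[1]-q[2])
    W4=F@R.from_euler('x',-q[3]).as_matrix();W=W4@f(-q[4])
    return Z@(np.array([0,-d,h])+f(q[1])@[0,0,a2]+F@[d4,0,0]+W4@[0,-w,0]+W@[L,0,0]), Z@W
P0=[245,410,430,300,0,160]
def fit(D):
    g=lambda p:np.concatenate([fk(q,p)[0]-x for q,x,_ in D]+[0.01*(np.array(p)-P0)])
    return least_squares(g,P0)
E
python3 - <<'E'
from fit import *
D=pickle.load(open('D.pkl','rb'));o=fit(D);print(o.x,o.fun[:9])
E
```

```text
[161.354 563.482 422.17  271.829  -0.324 160.341] [-0.035 -0.047  0.033 -0.01  -0.23  -0.085  0.058  0.229  0.06 ]
```

The fit is within 0.25 mm, so now I'll check insertion paths against the joint limits.

```bash
cat > ik.py <<'E'
from fit import *
P=fit(pickle.load(open('D.pkl','rb'))).x
H=np.array([606.3,33,96.5]);Zt=R.from_euler('z',1.66,degrees=True)
n=Zt.apply([-np.sin(np.radians(32)),0,np.cos(np.radians(32))]);ux=Zt.apply([np.cos(np.radians(32)),0,np.sin(np.radians(32))]);uy=np.cross(n,ux)
lo=[-3.14,-1.21,-1.07,-3.16,-2.99];hi=[3.14,2.06,1.41,2.05,-.16]
def path(ly,sl,q0,S=range(-30,48,7)):
    """ly: lean of t toward -y deg, sl: toward steeper deg"""
    t=R.from_rotvec(-ux*np.radians(ly)).apply(R.from_rotvec(uy*np.radians(sl)).apply(-n))
    out=[];q=np.array(q0[:5])
    for s in S:
        x=H-20*n+t*(s-20)-135*t
        g=lambda q:np.r_[fk(q,P)[0]-x,300*(fk(q,P)[1][:,0]-t)]
        q=least_squares(g,q).x;out.append((s,q,x,np.abs(g(q)).max()))
    return t,out
E
python3 - <<'E'
from ik import *
q0=pickle.load(open('D.pkl','rb'))[2][0]
for ly,sl in[(0,0),(3,0),(5,0),(-3,0),(0,5),(0,-5),(3,5),(3,-5)]:
    t,o=path(ly,sl,q0);print(ly,sl,t)
    for s,q,x,e in o[::2]:print('  ',s,q,round(e,2))
E
```

```text
0 0 [ 0.53   0.015 -0.848]
   -30 [ 0.316  0.009 -0.915  0.96  -0.185] 0.0
   -16 [ 0.194  0.037 -0.954  1.267 -0.091] 0.0
   -2 [ 0.019  0.065 -0.957  1.693  0.004] 2.63
   12 [ 0.007  0.094 -0.944  1.728  0.008] 6.68
   26 [-0.011  0.123 -0.928  1.787  0.013] 10.59
   40 [-0.045  0.153 -0.908  1.899  0.023] 14.21
3 0 [ 0.53  -0.037 -0.847]
   -30 [ 0.313  0.014 -0.935  1.134 -0.221] 0.0
   -16 [ 0.208  0.041 -0.958  1.379 -0.149] 0.0
   -2 [ 0.003  0.069 -0.954  1.872 -0.04 ] 0.0
   12 [-0.122  0.101 -0.902  2.235  0.027] 2.56
   26 [-0.148  0.133 -0.871  2.353  0.036] 5.17
   40 [-0.17   0.166 -0.837  2.477  0.042] 7.11
5 0 [ 0.53  -0.072 -0.845]
   -30 [ 0.331  0.019 -0.937  1.19  -0.262] 0.0
   -16 [ 0.243  0.046 -0.955  1.387 -0.202] 0.0
   -2 [ 0.122  0.074 -0.961  1.669 -0.137] 0.0
   12 [-0.033  0.104 -0.934  2.063 -0.062] 0.0
   26 [-0.177  0.139 -0.841  2.549  0.035] 0.76
   40 [-0.189  0.172 -0.808  2.648  0.039] 2.95
-3 0 [ 0.527  0.068 -0.847]
   -30 [ 0.351  0.011 -0.855  0.654 -0.195] 0.0
   -16 [ 0.292  0.04  -0.898  0.838 -0.117] 0.0
   -2 [ 0.154  0.067 -0.946  1.2
[... 726 characters left out ...]
2.234  0.028] 25.7
   40 [-0.191  0.154 -0.821  2.632  0.036] 30.45
3 5 [ 0.455 -0.039 -0.89 ]
   -30 [ 0.451  0.054 -0.74   0.595 -0.429] 0.0
   -16 [ 0.431  0.079 -0.759  0.644 -0.385] 0.0
   -2 [ 0.408  0.105 -0.78   0.707 -0.339] 0.0
   12 [ 0.379  0.131 -0.803  0.792 -0.291] 0.0
   26 [ 0.338  0.156 -0.83   0.912 -0.239] 0.0
   40 [ 0.273  0.18  -0.861  1.101 -0.18 ] 0.0
3 -5 [ 0.602 -0.035 -0.797]
   -30 [-0.09  -0.015 -0.975  2.151 -0.004] 8.98
   -16 [-0.125  0.018 -0.945  2.288  0.006] 11.47
   -2 [-0.162  0.054 -0.903  2.463  0.016] 14.0
   12 [-0.19   0.093 -0.853  2.653  0.023] 18.66
   26 [-0.204  0.132 -0.804  2.827  0.023] 22.61
   40 [-0.209  0.17  -0.76   2.974  0.016] 25.27
```

Run:
```python
from ik import *
rng=np.random.default_rng(0)
t=-n
for s in(-30,46):
    x=H-20*n+t*(s-20)-135*t;S=set()
    g=lambda q:np.r_[fk(q,P)[0]-x,300*(fk(q,P)[1][:,0]-t)]
    for i in range(150):
        o=least_squares(g,rng.uniform(lo,hi),bounds=(lo,hi))
        if np.abs(o.fun).max()<.3:S.add(tuple(np.round(o.x,2)))
    print(s,S)
q0=pickle.load(open('D.pkl','rb'))[2][0]
for ly in(-2,0,2,4,6):
  for sl in(3,4,5,6,7):
    t_,o=path(ly,sl,q0,range(-30,47,4));s,q,x,e=o[-1];print(ly,sl,q[3:].round(2),round(max(a[1][4] for a in o),3),round(e,1))
```

```text
-30 {(np.float64(0.32), np.float64(0.01), np.float64(-0.91), np.float64(0.96), np.float64(-0.18))}
46 set()
-2 3 [ 1.17 -0.03] -0.023 4.4
-2 4 [ 1.21 -0.03] -0.03 0.5
-2 5 [ 0.65 -0.17] -0.166 0.0
-2 6 [ 0.49 -0.23] -0.23 0.0
-2 7 [ 0.39 -0.28] -0.281 0.0
0 3 [1.8  0.02] 0.019 4.7
0 4 [1.76 0.02] 0.017 0.8
0 5 [ 0.96 -0.13] -0.134 0.0
0 6 [ 0.7  -0.21] -0.207 0.0
0 7 [ 0.56 -0.26] -0.262 0.0
2 3 [2.21 0.04] 0.044 1.9
2 4 [ 1.67 -0.05] -0.048 0.0
2 5 [ 1.16 -0.14] -0.139 0.0
2 6 [ 0.89 -0.2 ] -0.204 0.0
2 7 [ 0.72 -0.26] -0.258 0.0
4 3 [ 1.98 -0.05] -0.048 0.0
4 4 [ 1.57 -0.11] -0.113 0.0
4 5 [ 1.25 -0.17] -0.17 0.0
4 6 [ 1.02 -0.22] -0.221 0.0
4 7 [ 0.85 -0.27] -0.268 0.0
6 3 [ 1.78 -0.13] -0.131 0.0
6 4 [ 1.52 -0.17] -0.17 0.0
6 5 [ 1.29 -0.21] -0.21 0.0
6 6 [ 1.1  -0.25] -0.25 0.0
6 7 [ 0.95 -0.29] -0.29 0.0
```

No limit-respecting pose aligns exactly. A 6° steeper lean is feasible (j5 ≤ -0.2), stays inside the 10° tolerance, and clears the bore by about 1.9 mm if centred at 15 mm depth.

```bash
sed -i 's/H=np.array.*;Zt/H=np.array([606.4,33.2,96.2]);Zt/; s/x=H-20\*n+t\*(s-20)-135\*t/x=H-15*n+t*(s-15)-135*t/' ik.py
cat > plan.py <<'E'
from ik import *
def go(s,ly=0,sl=6,off=(0,0)):
    st=read_state();M=R.from_quat(st['ee_rot'])
    t,o=path(ly,sl,st['joints'],[s]);_,q,x,e=o[0]
    x=x+off[0]*ux+off[1]*uy
    yc=Zt.apply([0,-1,0]);yc=yc-t*(t@yc);yc/=np.linalg.norm(yc)
    T=R.from_matrix(np.c_[np.cross(yc,t),yc,t])
    print('s',s,'shift',x-st['position'],'turn units',np.degrees((T*M.inv()).as_rotvec())/6,'q',q,round(e,2))
if __name__=='__main__':
    st=read_state();M=R.from_quat(st['ee_rot']).as_matrix();tip=st['position']+135*M[:,2];d=tip-H
    print('tip out,slope,y',d@n,d@ux,d@uy,'F',st['contact_force'],'t',M[:,2],'drawer?','j',st['joints'],st['clock'])
    for s in map(float,sys.argv[1:]):go(s)
E
sed -i '1i import sys' plan.py; python3 plan.py -10
```

```text
tip out,slope,y 32.34185187376129 4.184177036175638 0.23545345327484285 F [ 0.324 -0.274 -1.578] t [ 0.519 -0.031 -0.854] drawer? j [ 0.366  0.017 -0.887  0.943 -0.268  0.352] 8.5
s -10.0 shift [ 21.553  -5.783 -13.842] turn units [0.362 0.887 0.202] q [ 0.412  0.096 -0.691  0.442 -0.393] 0.0
```

play_rows:
  series:
    - [0, 0, 0, 0.09, 0.22, 0.05]
    - [0, 0, 0, 0.09, 0.22, 0.05]
    - [0, 0, 0, 0.09, 0.22, 0.05]
    - [0, 0, 0, 0.09, 0.22, 0.05]
    - [3, -1, -1, 0, 0, 0]
    - [3, -1, -1, 0, 0, 0]
    - [3, -1, -1, 0, 0, 0]
    - [3, -1, -1, 0, 0, 0]
    - [3, -1, -1, 0, 0, 0]
    - [3, -1, -1, 0, 0, 0]
    - [0, 0, 0, 0, 0, 0]
    - [0, 0, 0, 0, 0, 0]
    - [0, 0, 0, 0, 0, 0]
    - [0, 0, 0, 0, 0, 0]

```text
clock: 9.67
position: [540.6, 31.3, 235.3]
ee_rot: [0.974, 0.014, 0.225, -0.003]
contact_force: [0.0, 0.3, -1.3]
gripper_width: 17.1
grasp_force: 58.6
```

```bash
python3 plan.py -10
```

```text
tip out,slope,y 18.537981878459668 3.88840903226727 -0.06120830579826676 F [ 0.006  0.302 -1.29 ] t [ 0.439  0.013 -0.898] drawer? j [ 0.419  0.08  -0.681  0.424 -0.418  0.826] 9.6667
s -10.0 shift [ 3.628  0.141 -7.976] turn units [ 0.002  0.009 -0.   ] q [ 0.412  0.096 -0.691  0.442 -0.393] 0.0
```

play_rows:
  series:
    - [1.3, 0, -2.7, 0, 0, 0]
    - [1.3, 0, -2.7, 0, 0, 0]
    - [1.2, 0, -2.7, 0, 0, 0]
    - [1.2, 0.2, -2.7, 0, 0, 0]
    - [1.2, 0, -2.6, 0, 0, 0]
    - [0, 0, 0, 0, 0, 0]
    - [0, 0, 0, 0, 0, 0]
    - [0, 0, 0, 0, 0, 0]
    - [0, 0, 0, 0, 0, 0]

```text
clock: 10.42
position: [547.0, 31.5, 222.0]
ee_rot: [0.974, 0.014, 0.226, -0.003]
contact_force: [0.8, 0.4, -1.2]
gripper_width: 16.6
grasp_force: 58.6
```

Run:
```python
from plan import *
w,t,s=[snap(x,x[0]+'6') for x in('wrist','top','scene')];st=read_state();M=R.from_quat(st['ee_rot']).as_matrix();tip=st['position']+135*M[:,2]
d=tip-H;print('out slope y',d@n,d@ux,d@uy,M[:,2],st['contact_force'])
cs=[]
for d,h in((w,20),(t,12),(s,12)):
    u,v=np.int32(np.round(proj(d,H)));c0=np.array([u-h,v-h]);k=266/(2*h)
    im=cv2.resize(d['image'][v-h:v+h,u-h:u+h],(266,266),interpolation=0)
    print('tip',(proj(d,tip)-c0+.5)*k,'tip+40',(proj(d,tip-40*M[:,2])-c0+.5)*k,'hole',(proj(d,H)-c0+.5)*k);cs.append(im)
cv2.imwrite('pics/c6.png',np.hstack(cs)[:,:,::-1])
```

```text
out slope y 3.9382221442349716 2.2966091180085777 0.059817987058429736 [ 0.439  0.013 -0.898] [ 0.027  0.459 -0.077]
tip [134.341 127.877] tip+40 [133.02  223.384] hole [134.937 133.76 ]
tip [137.111 140.483] tip+40 [135.378 182.978] hole [137.519 142.305]
tip [140.992 117.994] tip+40 [203.028 -44.534] hole [140.678 134.36 ]
```

View pics/c6.png

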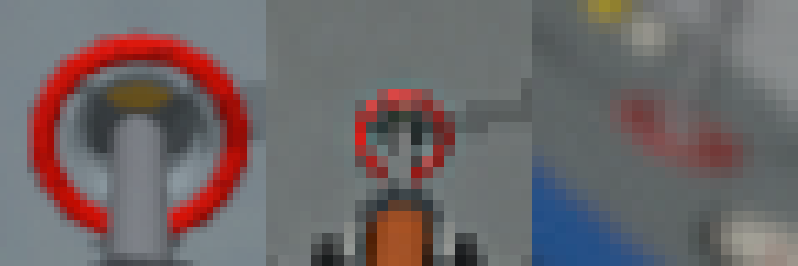

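c6 wrist view: ring centre (138,134), shaft centre x≈137, and the tip matches the prediction to about 0.3 mm, so I'm inserting.

play_rows:
  series:
    - [1.3, 0, -2.7, 0, 0, 0]
    - [1.3, 0.1, -2.7, 0, 0, 0]
    - [1.3, 0, -2.7, 0, 0, 0]
    - [1.3, 0.1, -2.7, 0, 0, 0]
    - [1.3, 0, -2.7, 0, 0, 0]
    - [1.3, 0.1, -2.7, 0, 0, 0]
    - [1.3, 0, -2.7, 0, 0, 0]
    - [1.3, 0.1, -2.7, 0, 0, 0]
    - [1.3, 0, -2.7, 0, 0, 0]
    - [0, 0, 0, 0, 0, 0]
    - [0, 0, 0, 0, 0, 0]
    - [0, 0, 0, 0, 0, 0]

```text
clock: 11.57
position: [558.7, 31.9, 197.6]
ee_rot: [0.974, 0.014, 0.225, -0.003]
contact_force: [-0.0, 0.2, -0.6]
gripper_width: 16.4
grasp_force: 58.6
```

```bash
python3 plan.py 45
```

```text
tip out,slope,y -22.982990197024435 -0.7163634269990075 0.014976997734854834 F [-0.014  0.191 -0.621] t [ 0.439  0.013 -0.898] drawer? j [ 0.378  0.157 -0.738  0.559 -0.287  0.714] 11.5667
s 45.0 shift [  9.654   0.243 -19.752] turn units [0.001 0.01  0.001] q [ 0.338  0.198 -0.778  0.702 -0.208] 0.0
```

play_rows:
  series:
    - [1.3, 0.1, -2.7, 0, 0, 0]
    - [1.3, 0, -2.7, 0, 0, 0]
    - [1.3, 0.1, -2.7, 0, 0, 0]
    - [1.3, 0, -2.7, 0, 0, 0]
    - [1.3, 0, -2.7, 0, 0, 0]
    - [1.3, 0, -2.7, 0, 0, 0]
    - [1.3, 0, -2.7, 0, 0, 0]
    - [0, 0, 0, 0, 0, 0]
    - [0, 0, 0, 0, 0, 0]
    - [0, 0, 0, 0, 0, 0]
    - [0, 0, 0, 0, 0, 0]
    - [0, 0, 0, 0, 0, 0]
    - [0, 0, 0, 0, 0, 0]
    - [0, 0, 0, 0, 0, 0]
    - [0, 0, 0, 0, 0, 0]
    - [0, 0, 0, 0, 0, 0]
    - [0, 0, 0, 0, 0, 0]
    - [0, 0, 0, 0, 0, 0]
    - [0, 0, 0, 0, 0, 0]

```text
clock: 13.15
position: [568.1, 32.3, 179.0]
ee_rot: [0.974, 0.014, 0.226, -0.003]
contact_force: [-1.4, 0.2, 5.4]
gripper_width: 16.6
grasp_force: 59.3
```

```bash
python3 - <<'E'
from plan import *
t=snap('top','t7');a=load('t6')['image'].astype(int);b=t['image'].astype(int)
u,v=np.int32(proj(t,H-0*n)); 
m=np.abs(a-b).sum(2)>60;m[:, :170]&=True
ys,xs=np.nonzero(m[100:200,150:225]);print('changed left of tester',len(xs),xs.min()+150 if len(xs) else None,xs.max()+150 if len(xs) else None,ys.min()+100 if len(ys) else None,ys.max()+100 if len(ys) else None)
y=[138,0];print('drawer front latched/out px',proj(t,H+uy*100+ux*0),proj(t,H+uy*170))
E
python3 plan.py 46
```

```text
changed left of tester 1007 188 224 108 197
drawer front latched/out px [211.162 162.339] [189.642 162.339]
tip out,slope,y -43.76227471006141 -2.5559998027147324 0.2646807280127414 F [-1.748  0.09   5.548] t [ 0.44   0.013 -0.898] drawer? j [ 0.339  0.195 -0.779  0.704 -0.208  0.598] 13.2
s 46.0 shift [ 0.734 -0.202 -2.012] turn units [-0.002  0.017 -0.003] q [ 0.336  0.2   -0.78   0.712 -0.204] 0.0
```

The top image changes out to column 188, matching a fully-out drawer (189.6 predicted). I'm withdrawing the rod.

play_rows:
  series:
    - [-1.3, 0, 2.7, 0, 0, 0]
    - [-2.2, -0.1, 4.5, 0, 0, 0]
    - [-2.2, 0, 4.5, 0, 0, 0]
    - [-2.2, -0.1, 4.5, 0, 0, 0]
    - [-2.2, 0, 4.5, 0, 0, 0]
    - [-2.2, -0.1, 4.5, 0, 0, 0]
    - [-2.2, -0.1, 4.5, 0, 0, 0]
    - [-2.2, -0.1, 4.5, 0, 0, 0]
    - [-2.2, -0.1, 4.5, 0, 0, 0]
    - [-2.2, -0.1, 4.5, 0, 0, 0]
    - [-2.2, 0, 4.5, 0, 0, 0]
    - [-2.2, -0.1, 4.5, 0, 0, 0]
    - [-2.2, 0, 4.5, 0, 0, 0]
    - [-2.2, -0.1, 4.5, 0, 0, 0]
    - [-2.2, 0, 4.5, 0, 0, 0]
    - [-2.2, 0, 4.5, 0, 0, 0]
    - [-2.2, 0, 4.5, 0, 0, 0]
    - [-2.2, 0, 4.5, 0, 0, 0]
    - [0, 0, 0, 0, 0, 0]
    - [0, 0, 0, 0, 0, 0]

```text
clock: 14.87
position: [529.0, 31.3, 258.2]
ee_rot: [0.974, 0.014, 0.226, -0.003]
contact_force: [0.8, -0.2, -2.0]
gripper_width: 16.4
grasp_force: 58.9
```

```bash
cat > back.py <<'E'
from plan import *
st=read_state();M=R.from_quat(st['ee_rot']);T=R.from_quat([.99989,.015,0,0])
x=np.array([456.8,315.8,float(sys.argv[1])])
print(st['position'],'shift',x-st['position'],'turn',np.degrees((T*M.inv()).as_rotvec())/6,'tip at',st['position']+135*M.as_matrix()[:,2],st['contact_force'],st['gripper_width'],st['clock'])
E
python3 back.py 273
```

```text
[529.019  31.28  258.237] shift [-72.219 284.52   14.763] turn [-0.13   4.347  0.009] tip at [588.371  33.029 136.996] [ 0.764 -0.209 -2.048] 16.39494582625185 14.8667
```

play_rows:
  series:
    - [-4.5, 16, 3, -0.01, 0.27, 0]
    - [-4.5, 18, 3, -0.01, 0.27, 0]
    - [-4.5, 18, 3, -0.01, 0.27, 0]
    - [-4.5, 18, 3, -0.01, 0.27, 0]
    - [-4.5, 18, 2.5, -0.01, 0.27, 0]
    - [-4.5, 18, 0, -0.01, 0.27, 0]
    - [-4.5, 18, 0, -0.01, 0.27, 0]
    - [-4.5, 18, 0, -0.01, 0.27, 0]
    - [-4.5, 18, 0, -0.01, 0.27, 0]
    - [-4.5, 18, 0, -0.01, 0.27, 0]
    - [-4.5, 18, 0, -0.01, 0.27, 0]
    - [-4.5, 18, 0, -0.01, 0.27, 0]
    - [-4.5, 18, 0, -0.01, 0.27, 0]
    - [-4.5, 18, 0, 0, 0.27, 0]
    - [-4.5, 18, 0, 0, 0.27, 0]
    - [-4.5, 16.5, 0, 0, 0.3, 0]
    - [0, 0, 0, 0, 0, 0]
    - [0, 0, 0, 0, 0, 0]
    - [0, 0, 0, 0, 0, 0]
    - [0, 0, 0, 0, 0, 0]

```text
clock: 16.53
position: [456.9, 314.9, 272.1]
ee_rot: [1.0, 0.015, -0.001, 0.001]
contact_force: [1.1, 0.7, -1.7]
gripper_width: 16.6
grasp_force: 58.7
```

```bash
python3 back.py 273
python3 - <<'E'
from h import *
np.set_printoptions(precision=2,suppress=True)
# rod tilt in hand: compare top-view handle/guard vs expectations
for c in('scene','wrist','top'):
    snap(c,c[0]+'8')
st=read_state();print(st['position'],R.from_quat(st['ee_rot']).as_matrix()[:,2])
s=load('s8')
tip=st['position']+135*R.from_quat(st['ee_rot']).as_matrix()[:,2]
im=s['image'].astype(int);p0=proj(s,tip);p1=proj(s,tip+[0,0,80]);print('pred shaft',p0,p1)
for z in(10,25,40,55,70):
    u,v=proj(s,tip+[0,0,z]);u0=int(u);print(z,round(u,1),im[int(round(v)),u0-7:u0+8].sum(1))
E
```

```text
[456.899 314.882 272.092] shift [-0.099  0.918  0.908] turn [ 0.011 -0.012  0.007] tip at [456.737 314.731 137.092] [ 1.079  0.651 -1.661] 16.596845892071258 16.5333
[456.99 315.01 272.5 ] [-0. -0. -1.]
pred shaft [382.49 233.85] [390.52 203.7 ]
10 383.4 [419 422 421 422 417 407 368 317 275 288 343 392 408 415 413]
25 384.9 [425 422 422 419 418 409 377 331 283 280 324 382 406 414 416]
40 386.4 [420 418 419 419 415 403 357 300 277 299 358 398 415 419 415]
55 387.9 [418 421 418 418 416 406 365 313 278 283 334 384 415 420 419]
70 389.5 [416 419 418 421 412 384 315 243 221 269 349 394 412 412 416]
```

play_rows:
  series:
    - [0, 0.8, -5, 0, 0, 0]
    - [0, 0, -8, 0, 0, 0]
    - [0, 0, -8, 0, 0, 0]
    - [0, 0, -8, 0, 0, 0]
    - [0, 0, -8, 0, 0, 0]
    - [0, 0, -8, 0, 0, 0]
    - [0, 0, -5, 0, 0, 0]
    - [0, 0, -5, 0, 0, 0]
    - [0, 0, -5, 0, 0, 0]
    - [0, 0, -5, 0, 0, 0]
    - [0, 0, 0, 0, 0, 0]
    - [0, 0, 0, 0, 0, 0]
    - [0, 0, 0, 0, 0, 0]

```text
clock: 17.77
position: [457.2, 316.6, 207.6]
ee_rot: [1.0, 0.015, -0.0, 0.0]
contact_force: [-0.5, -0.9, -1.5]
gripper_width: 16.5
grasp_force: 58.7
```

```bash
python3 back.py 141
```

```text
[457.212 316.649 207.645] shift [ -0.412  -0.849 -66.645] turn [ 0.001 -0.004  0.002] tip at [457.15  316.638  72.645] [-0.511 -0.87  -1.547] 16.451860312789478 17.7667
```

The tip is 17 mm into the rack hole with no contact force.

play_rows:
  series:
    - [0, -0.5, -5, 0, 0, 0]
    - [0, 0, -7, 0, 0, 0]
    - [0, 0, -7, 0, 0, 0]
    - [0, 0, -7, 0, 0, 0]
    - [0, 0, -7, 0, 0, 0]
    - [0, 0, -7, 0, 0, 0]
    - [0, 0, -7, 0, 0, 0]
    - [0, 0, -6, 0, 0, 0]
    - [0, 0, -4, 0, 0, 0]
    - [0, 0, -3, 0, 0, 0]
    - [0, 0, -3, 0, 0, 0]
    - [0, 0, -2, 0, 0, 0]
    - [0, 0, 0, 0, 0, 0]
    - [0, 0, 0, 0, 0, 0]
    - [0, 0, 0, 0, 0, 0]

```text
clock: 19.02
position: [457.2, 316.1, 142.6]
ee_rot: [1.0, 0.015, -0.0, -0.0]
contact_force: [0.9, -0.5, -1.8]
gripper_width: 16.6
grasp_force: 58.7
```

```bash
python3 back.py 141
```

```text
[457.168 316.132 142.641] shift [-0.368 -0.332 -1.641] turn [ 0.    -0.005  0.002] tip at [457.097 316.131   7.641] [ 0.924 -0.526 -1.825] 16.622319507562285 19.0167
```

play_rows:
  series:
    - [0, 0, -1, 0, 0, 0]
    - [0, 0, -0.8, 0, 0, 0]
    - [0, 0, 0, 0, 0, 0]
    - [0, 0, 0, 0, 0, 0]

```text
clock: 19.35
position: [457.1, 316.1, 140.7]
ee_rot: [1.0, 0.015, -0.0, 0.0]
contact_force: [0.3, 0.5, 0.4]
gripper_width: 16.8
grasp_force: 59.1
```

play_rows:
  series:
    - [0, 0, 0, 0, 0, 0]
    - [0, 0, 0, 0, 0, 0]
    - [0, 0, 0, 0, 0, 0]
    - [0, 0, 0, 0, 0, 0]
    - [0, 0, 0, 0, 0, 0]
    - [0, 0, 0, 0, 0, 0]
    - [0, 0, 0, 0, 0, 0]
    - [0, 0, 0, 0, 0, 0]
    - [0, 0, 0, 0, 0, 0]
    - [0, 0, 0, 0, 0, 0]
  gripper: 1

```text
clock: 20.18
position: [457.0, 316.0, 140.5]
ee_rot: [1.0, 0.015, -0.001, 0.0]
contact_force: [-0.3, 0.0, -0.2]
gripper_width: 85.6
grasp_force: 0.0
```

play_rows:
  series:
    - [0, 0, 5, 0, 0, 0]
    - [0, 0, 10, 0, 0, 0]
    - [0, 0, 13, 0, 0, 0]
    - [0, 0, 13, 0, 0, 0]
    - [0, 0, 13, 0, 0, 0]
    - [0, 0, 13, 0, 0, 0]
    - [0, 0, 13, 0, 0, 0]
    - [0, 0, 13, 0, 0, 0]
    - [0, 0, 13, 0, 0, 0]
    - [0, 0, 13, 0, 0, 0]
    - [0, 0, 10, 0, 0, 0]
    - [0, 0, 0, 0, 0, 0]
    - [0, 0, 0, 0, 0, 0]
    - [0, 0, 0, 0, 0, 0]

```text
clock: 21.35
position: [456.6, 315.7, 269.0]
ee_rot: [1.0, 0.015, -0.001, 0.001]
contact_force: [-0.5, -0.1, 0.0]
gripper_width: 84.7
grasp_force: 0.0
```

Run:
```python
from h import *
np.set_printoptions(precision=1,suppress=True)
s=snap('scene','s9');t=snap('top','t9');w=snap('wrist','w9');st=read_state();print(st['position'],st['clock'],st['gripper_width'],st['contact_force'])
def org(d,c,h):
    u,v=np.int32(c);im=d['image'][v-h:v+h,u-h:u+h].astype(int);m=(im[...,0]-im[...,2]>90)&(im[...,0]>150)&(im[...,1]<120)
    ys,xs=np.nonzero(m);return len(xs),np.array([xs.mean()+u-h,ys.mean()+v-h])
for n in('s0','s9'):print(n,org(load(n),(384,238),16))
w1=load('w1')
for n in('w1','w9'):print(n,org(load(n),(249,195),22),load(n)['eye'])
# change between initial and final in top outside arm/tester
a,b=load('s0')['image'].astype(int),s['image'].astype(int)
m=(np.abs(a-b).sum(2)>90).astype(np.uint8);k,l,stt,c=cv2.connectedComponentsWithStats(m)
for i in range(1,k):
    if stt[i,4]>25:print(stt[i])
```

```text
[456.7 315.7 268.6] 21.5 85.20709820593741 [-0.4 -0.7  0.6]
s0 (22, array([385.8, 226.6]))
s9 (36, array([385.6, 226.8]))
w1 (563, array([249.8, 196.8])) [524.1 317.6 385.2]
w9 (544, array([249. , 196.1])) [523.8 316.9 385.6]
[405   0  40  62 874]
[450   0  20  43 256]
[ 467    0   45   59 1960]
[396  53   9  35 139]
[ 365   62  147  213 9997]
[436  71  31  64 577]
[372  95  16  32 316]
[432 139  26   9  97]
[485 162  27  21 304]
[389 237  11  11  82]
[ 218  242   58   43 1041]
[235 266  52  42 917]
```

```bash
python3 -c "
from bench import job_done
print(job_done())"
```

```text
the job is handed in; nothing more can be done
None
```

The job is handed in: camera checks show the drawer sprung fully out and the rod back upright in its rack hole, released, at about 21 s; I felt no unexpected contact on the way, and the verdict itself was not shown. The rod went in about 6° steeper than the hole's axis because a wrist joint limit ruled out exact alignment.

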